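Hang the wire basket on the tall hook stand at the till

ROBOT

A 6-joint arm with a two-finger parallel gripper is mounted at the origin on the work surface. World frame = base frame: x ahead of the robot, y to its left, z up, the work surface at z = 0. Lengths are in m, angles in rad, forces in N, time in s.
With the tool pointing down it reaches from about 0.35 to 0.85 m from the base axis. Payload 8.1 kg.
Tool frame: the origin (TCP) lies between the finger pads; the fingertips stand 11 mm ahead of it and the grasp point (between the pads) lies 8 mm behind it; y points along the fingers, x is the direction in which the jaws open and shut, and the axes are right-handed (so a half turn about y gives the same grasp; the last joint's range is limited). The gripper opens to 93 mm and grips with 3 to 60 N. Pads are 15 mm wide; open, the fingers measure 128 mm over their backs; the gripper's body (75 mm by 188 mm) begins 65 mm behind the grasp point.
Start: joints at [-1.431, 0.13, 1.488, -0, 1.523, -0.085], TCP at [0.134, -0.585, 0.23] pointing down, gripper open.
Joint ranges: [-2.96, 2.96], [-0.89, 2.26], [0.02, 2.5], [-1.34, 4.48], [0, 2.73], [-2.66, 2.66]. Speed limits (rad/s): [2.39, 2.39, 2.79, 3.14, 3.14, 3.14].

INTERFACE

Orientations are given as a rotation vector (axis times angle).
In Python, from plant import readout, optics, robot gives the robot as it stands.
- The arm moves only by the shell command python3 -m creep 'ROWS' [FORCE]. ROWS is JSON, a list that holds one entry, the list of rows, each a list of 7 numbers: the closure, from 0 (fully open) to 1 (shut), then the shift along the tool's x, y, z in cm, then the turn, a rotation vector about the tool's x, y, z in degrees. In form: [[[grip, x, y, z, wx, wy, wz], ...]]. A call has exactly 8 rows; each row shifts and turns the pose as measured when the row begins, along the tool's axes as they then stand; what a row does not reach is not made up. A row lasts 1/10 s, in which the tool goes at most 50 mm and 8.59 degrees, less where a joint would pass 70% of its speed; a pose out of reach is approached as far as the arm can. A call is refused whole if a number of a shift passes 5 or a number of a turn 8.59, either way. A call with a gripper value outside its range is refused whole. The fingers move at their own pace and stop on an object; FORCE is the grip in N (left out, the last holds). Time passes only in rows, so rows that do not move let the fingers close, or fill a call up. It gives the time, the measured TCP pose, the force and the opening at its end, in the units of the state.
- readout.read_state(): the state, without advancing time (a new reading comes with each control period).
- optics.read_camera(name): name is "side" or "top" or "wrist"; returns a dict with "frame" (480x640x3 uint8, red, green, blue), "depth" (480x640 float32, m along the optical axis (not along the pixel's ray), 0 where there is no reading), "intrinsics" (3x3 intrinsics, pixels), "dist_coeffs" ([k1, k2, p1, p2, k3] as OpenCV has them; the pictures are not rectified), "R" (3x3) and "t" (3): a world point X has camera coordinates R X + t. Camera axes: x right, y down, z forward; pixel columns grow to the right and rows downward; lengths in m; the calibration is good to about 2 mm. A picture is of the moment at which its call begins.
- robot.close_job(): hands the job in, once; it reports no verdict.
The state is a dict: "t": time; "q": joint angles; "dq": joint speeds; "joint_torque": joint torques, N m; "tool_pos": TCP position; "orientation": TCP orientation; "force": force on the tool from outside, world axes, zero at the start; "wrist_torque": the same for the moment, N m; "opening": finger opening in m.
Only numpy, scipy, OpenCV 4.12 (cv2) and the standard library are available. Lean on these libraries where they do the work, as an engineer would, in place of code of your own. Each camera call takes 0.05 s, during which the arm holds its last target. There are 200 camera calls.

TASK

Tidy the till counter: pick up the rectangular wire basket and hang it by the middle of its handle on the hook of the taller of the two hook stands, so that it hangs there by itself, roughly level and clear of the counter. Leave the round pail standing where it is.

Things in the scene. Friction and masses are not known exactly. Their poses are not given: they have to be found in the camera images.
- basket: Rectangular bright-steel wire basket, loose, about 200 g, standing upright: 90 mm (its x) by 150 mm (its y), rim 52 mm above its underside, with a rigid tall handle that spans its length over the middle, 174 mm high in all. Origin: centre of the underside; z up.
- basket_handle (a point): Middle of the handle's straight top bar, at its core, 165 mm above the basket's underside. Axes as the basket's: the flat-sided bar is 10 mm thick (x), 18 mm high (z) and runs along y to 66 mm either side; 104 mm free below it down to the rim. It can be pinched across x, e.g. 45 mm to one side, leaving the middle free for the hook.
- tall_hook (a point): Low point of the fixed taller stand's hook, on top of its 8 mm dark wire, 270 mm above the counter. Axes of the stand, z up: the free end is at -x, its upturned tip 30 mm away and 24 mm higher; the post is 98 mm away at +x, top 16 mm higher. The handle goes over the tip moving along +x, bar along y, then down; the bar slides to the low point. A like stand, hook at 120 mm, is a bystander.
- pail_center (a point): Centre (half-way up, 32 mm above the counter) of a round steel pail, a bystander: 94 mm across the mouth, 65 mm high, with an arched handle up to 115 mm above the counter.
Not all that is in view belongs to the job. What is shaped like the basket but purple or yellow is not meant.

How it is judged:
By the outcome, as a careful person would: the job done as asked, in the order asked, and still so for the second after the job is handed in, with the robot touching nothing.
It also fails if it takes over 48 s, if anything falls off the work surface, if the arm or the gripper's body presses on something with over 40 N, if the wrist force passes 120 N, or if a joint passes its speed limit or range.

## Working session

There is one attempt and no reset: what is moved stays moved. The work goes in short steps, Python scripts to look and compute and a shell command to move; the robot and the scene stay as the last step left them, time stands still between calls to the robot, and variables do not carry over. Pictures are saved under pics/ and viewed, about 8 in all and at most 12, crops included, and the job is handed in when it is done.

```bash
mkdir -p pics; ls; cat > h.py <<'E'
import numpy as np, cv2, pickle
from plant import readout, optics, robot
from scipy.spatial.transform import Rotation as Ro
def shot(n,f):
    c=optics.read_camera(n); cv2.imwrite(f'pics/{f}.png',c['frame'][:,:,::-1]); pickle.dump(c,open(f'pics/{f}.pkl','wb')); return c
def load(f): return pickle.load(open(f'pics/{f}.pkl','rb'))
def ray(c,u,v):
    p=cv2.undistortPoints(np.array([[[u,v]]],float),c['intrinsics'],c['dist_coeffs'])[0,0]
    d=c['R'].T@np.array([p[0],p[1],1]); return -c['R'].T@c['t'],d
def plane(c,u,v,z):
    o,d=ray(c,u,v); return o+d*(z-o[2])/d[2]
def dep(c,u,v):
    o,d=ray(c,u,v); return o+d*c['depth'][int(v),int(u)]
def cloud(c):
    v,u=np.mgrid[:480,:640]; p=cv2.undistortPoints(np.stack([u,v],-1).reshape(-1,1,2).astype(float),c['intrinsics'],c['dist_coeffs'])[:,0]
    z=c['depth'].reshape(-1); X=(np.c_[p,np.ones(len(p))]*z[:,None]-c['t'])@c['R']
    X[z==0]=np.nan; return X.reshape(480,640,3)
E
python3 - <<'E'
from h import *
for n in('top','side'):
    c=shot(n,n+'0'); print(n,-c['R'].T@c['t'],c['R'][2])
s=readout.read_state(); print(s['t'],s['tool_pos'],s['orientation'],s['opening'],s['force'])
print(Ro.from_rotvec(s['orientation']).as_matrix().round(3))
E
```

```text
pics
top [ 0.23805678 -0.00488301  1.47299183] [ 0.16064135  0.01577747 -0.98688673]
side [0.18705066 0.5859586  0.78256879] [ 0.28127859 -0.6666744  -0.69023735]
0.1 [ 0.13370611 -0.58441441  0.22871877] [-1.30601391  1.04280426 -1.04083137] 0.09283677887966012 [-0.08825487 -0.42522613  0.20728327]
[[ 0.223 -0.     0.975]
 [-0.975  0.002  0.223]
 [-0.002 -1.     0.   ]]
```

View pics/top0.png

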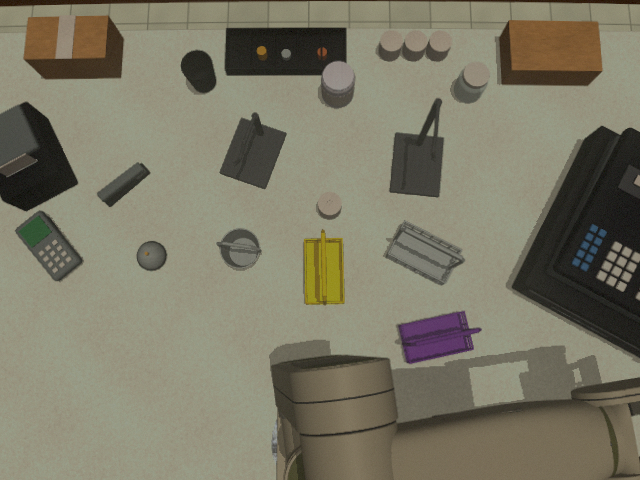

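View pics/side0.png

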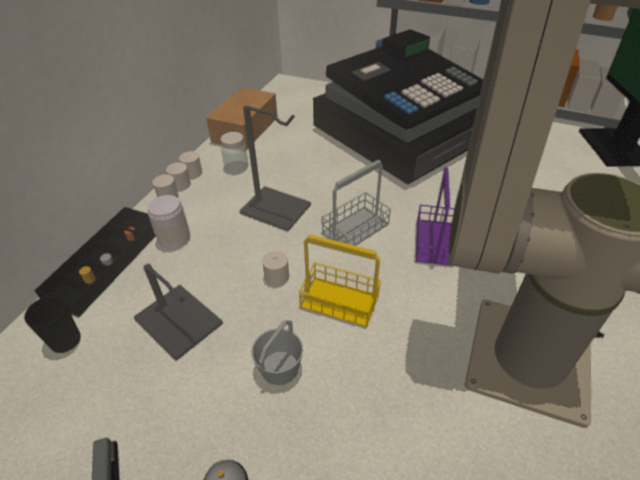

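The top view shows three basket-like things: steel at (425,252), yellow at (324,270) and purple at (436,337). I choose the steel one. The tall stand has its base at (417,165) and the low stand at (253,152). The pail is at (240,250). In the side view the steel basket is at (357,205) and the tall hook's tip at (290,121).

```bash
python3 - <<'E'
from h import *
for f,box,hb in(('top0',(370,205,480,295),(380,85,460,205)),('side0',(310,150,400,255),(225,95,315,235))):
    c=load(f); X=cloud(c)
    def sub(b): return X[b[1]:b[3],b[0]:b[2]].reshape(-1,3)
    P=sub(box); P=P[np.isfinite(P[:,2])]
    h=P[(P[:,2]>.145)&(P[:,2]<.185)]; 
    print(f,'bar n',len(h))
    if len(h)>10:
        print(' mean',h.mean(0).round(4),'min',h.min(0).round(3),'max',h.max(0).round(3))
        w,v=np.linalg.eigh(np.cov(h[:,:2].T)); d=v[:,1]; print(' dir',d.round(3)); s=(h[:,:2]-h[:,:2].mean(0))@d; n=(h[:,:2]-h[:,:2].mean(0))@v[:,0]; print(' ext',s.min(),s.max(),n.std(), 'mid', (h[:,:2].mean(0)+d*(np.percentile(s,1)+np.percentile(s,99))/2).round(4))
    r=P[(P[:,2]>.04)&(P[:,2]<.06)]; print(' rim',len(r), cv2.minAreaRect(r[:,:2].astype(np.float32)) if len(r)>10 else '')
    H=sub(hb); H=H[np.isfinite(H[:,2])]
    for lo in np.arange(.25,.31,.01):
        k=H[(H[:,2]>lo)&(H[:,2]<=lo+.01)]
        if len(k): print(' hook z',round(lo,2),len(k),k.min(0).round(3),k.max(0).round(3))
    b=H[(H[:,2]>.004)&(H[:,2]<.02)]; print(' base',len(b),cv2.minAreaRect(b[:,:2].astype(np.float32)) if len(b)>9 else '')
# crop sheet
t=cv2.imread('pics/top0.png')[75:300,370:480]; s=cv2.imread('pics/side0.png')[90:255,225:405]
t=cv2.resize(t,None,fx=2.6,fy=2.6,interpolation=2)[:585]; s=cv2.resize(s,None,fx=2.8,fy=2.8,interpolation=2)
o=np.zeros((590,800,3),np.uint8); o[:t.shape[0],:t.shape[1]]=t; o[:s.shape[0],290:290+s.shape[1]]=s; cv2.imwrite('pics/crop0.png',o)
E
```

```text
top0 bar n 404
 mean [ 0.4367 -0.2275  0.1715] min [ 0.4   -0.295  0.149] max [ 0.472 -0.161  0.181]
 dir [0.468 0.884]
 ext -0.07623641891785864 0.07490357990939436 0.003058760160050921 mid [ 0.4364 -0.228 ]
 rim 328 ((0.4385658800601959, -0.228491872549057), (0.1510111391544342, 0.09209176898002625), 62.18303680419922)
 hook z 0.25 10 [ 0.701 -0.224  0.251] [ 0.711 -0.219  0.26 ]
 hook z 0.26 28 [ 0.609 -0.224  0.261] [ 0.707 -0.213  0.27 ]
 hook z 0.27 73 [ 0.599 -0.234  0.27 ] [ 0.715 -0.211  0.28 ]
 hook z 0.28 177 [ 0.586 -0.233  0.28 ] [ 0.718 -0.21   0.29 ]
 hook z 0.29 14 [ 0.584 -0.221  0.29 ] [ 0.672 -0.21   0.296]
 base 3473 ((0.711067795753479, -0.23179244995117188), (0.19658397138118744, 0.3071634769439697), 89.2720718383789)
side0 bar n 971
 mean [ 0.4116 -0.0936  0.1689] min [ 0.324 -0.295  0.146] max [0.472 0.011 0.178]
 dir [-0.157  0.988]
 ext -0.19686829721743657 0.11353103289161345 0.03170864255475474 mid [ 0.418  -0.1339]
 rim 525 ((0.43318960070610046, -0.32621246576309204), (0.3700340986251831, 0.1446058750152588), 88.99285888671875)
 hook z 0.25 29 [ 0.699 -0.227  0.25 ] [ 0.714 -0.217  0.26 ]
 hook z 0.26 57 [ 0.596 -0.232  0.26 ] [ 0.712 -0.211  0.27 ]
 hook z 0.27 79 [ 0.591 -0.227  0.27 ] [ 0.713 -0.21   0.28 ]
 hook z 0.28 141 [ 0.582 -0.238  0.28 ] [ 0.718 -0.21   0.29 ]
 hook z 0.29 9 [ 0.581 -0.214  0.291] [ 0.588 -0.21   0.294]
 base 2052 ((0.7879183292388916, -0.46486517786979675), (0.2533542513847351, 0.7284301519393921), 21.24301528930664)
```

View pics/crop0.png

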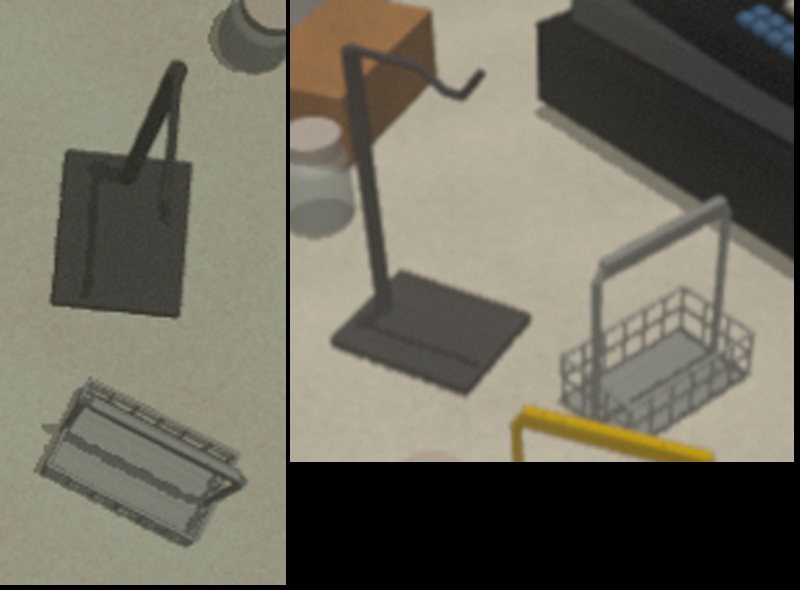

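```bash
cat >> h.py <<'E'
def go(target,yaw):
    "target TCP & yaw(deg) of tool x, tool y down -> tool-axis shift cm, turn deg"
    s=readout.read_state(); R=Ro.from_rotvec(s['orientation']).as_matrix()
    y=np.radians(yaw); x=np.array([np.cos(y),np.sin(y),0]); d=np.array([0,0,-1.]); W=np.c_[x,d,np.cross(x,d)]
    print('t',s['t'],'pos',np.round(s['tool_pos'],4),'yaw',np.degrees(np.arctan2(R[1,0],R[0,0])).round(2),'open',round(s['opening'],4),'F',np.round(s['force'],1))
    e=np.array(target)-s['tool_pos']
    print('shift now-axes cm',(R.T@e*100).round(2),'target-axes',(W.T@e*100).round(2),'turn',np.degrees(Ro.from_matrix(R.T@W).as_rotvec()).round(2))
E
python3 - <<'E'
from h import *
for f,hb in(('top0',(380,85,460,205)),('side0',(225,95,315,235))):
    c=load(f); X=cloud(c); H=X[hb[1]:hb[3],hb[0]:hb[2]].reshape(-1,3); H=H[np.isfinite(H[:,2])]
    k=H[(H[:,2]>.262)&(H[:,2]<.31)&(H[:,0]<.72)]
    l=cv2.fitLine(k[:,:2].astype(np.float32),cv2.DIST_HUBER,0,.01,.01).ravel(); d=l[:2]*np.sign(l[0]); print(f,'axis yaw',np.degrees(np.arctan2(d[1],d[0])))
    for x in np.arange(.58,.72,.008):
        m=k[(k[:,0]>=x)&(k[:,0]<x+.008)]
        if len(m): print(x.round(3),len(m),m.mean(0).round(4),'zmax',m[:,2].max().round(4))
    if f=='top0':
        g=c['frame'][125:200,385:445].max(2); m=(g<90).astype(np.uint8)
        ct=max(cv2.findContours(m,0,2)[0],key=cv2.contourArea); q=cv2.boxPoints(cv2.minAreaRect(ct))+[385,125]
        print([plane(c,*p,.012).round(3) for p in q])
go([.4364+.045*.468,-.228+.045*.884,.26],-28)
E
```

```text
top0 axis yaw -6.1492486
0.58 9 [ 0.5862 -0.2131  0.2929] zmax 0.296
0.588 9 [ 0.5922 -0.2124  0.2889] zmax 0.2938
0.596 8 [ 0.6    -0.2137  0.2782] zmax 0.2839
0.604 13 [ 0.6082 -0.2153  0.27  ] zmax 0.275
0.612 17 [ 0.6159 -0.2153  0.2692] zmax 0.2746
0.62 18 [ 0.6242 -0.2169  0.2713] zmax 0.275
0.628 20 [ 0.6317 -0.2168  0.2776] zmax 0.2828
0.636 18 [ 0.6395 -0.2183  0.2825] zmax 0.288
0.644 17 [ 0.6473 -0.2195  0.2856] zmax 0.2882
0.652 15 [ 0.6557 -0.2204  0.2846] zmax 0.2894
0.66 16 [ 0.6635 -0.2202  0.2858] zmax 0.2893
0.668 17 [ 0.6718 -0.222   0.2857] zmax 0.2905
0.676 13 [ 0.6797 -0.2226  0.285 ] zmax 0.2893
0.684 17 [ 0.6878 -0.2234  0.2846] zmax 0.2895
0.692 16 [ 0.6961 -0.2254  0.2846] zmax 0.2893
0.7 39 [ 0.7044 -0.2246  0.2784] zmax 0.2886
0.708 27 [ 0.7117 -0.2261  0.2819] zmax 0.2874
0.716 2 [ 0.717  -0.2264  0.2825] zmax 0.2847
[array([ 0.586, -0.153,  0.012]), array([ 0.766, -0.172,  0.012]), array([ 0.754, -0.293,  0.012]), array([ 0.575, -0.271,  0.012])]
side0 axis yaw -5.674896
0.58 16 [ 0.5847 -0.2124  0.2896] zmax 0.2938
0.588 17 [ 0.5921 -0.2119  0.2811] zma
[... 229 characters left out ...]
max 0.2848
0.636 16 [ 0.6395 -0.2177  0.2827] zmax 0.2865
0.644 13 [ 0.6481 -0.2185  0.2844] zmax 0.288
0.652 12 [ 0.6566 -0.2199  0.2842] zmax 0.2869
0.66 10 [ 0.6639 -0.2201  0.2851] zmax 0.2872
0.668 13 [ 0.6719 -0.2207  0.2848] zmax 0.2889
0.676 12 [ 0.6803 -0.2208  0.2848] zmax 0.2875
0.684 9 [ 0.6879 -0.2229  0.285 ] zmax 0.2878
0.692 16 [ 0.6967 -0.2242  0.2823] zmax 0.2887
0.7 47 [ 0.704  -0.2226  0.2738] zmax 0.2873
0.708 22 [ 0.711  -0.2226  0.277 ] zmax 0.2878
0.716 1 [ 0.718  -0.2315  0.2809] zmax 0.2809
t 0.1 pos [ 0.1337 -0.5844  0.2287] yaw -77.12 open 0.0928 F [-0.1 -0.4  0.2]
shift now-axes cm [-31.41  -3.07  40.39] target-axes [ 9.99 -3.13 50.18] turn [ -0.05 -49.12  -0.08]
```

```bash
python3 -m creep '[[[0,0,-1,0,0,-8.2,0],[0,0,-1,0,0,-8.2,0],[0,0,-1,0,0,-8.2,0],[0,0,-1,0,0,-8.2,0],[0,0,-1,0,0,-8.2,0],[0,0,-1,0,0,-8.2,0],[0,0.9,0,4.5,0,0,0],[0,0.9,0,4.5,0,0,0]]]' 50; python3 -c "
from h import *
go([.4575,-.188,.26],-28)"
```

```text
t: 0.9
tool_pos: [0.1868, -0.5102, 0.2843]
orientation: [-1.529, 0.361, -0.352]
force: [1.8, 0.8, 0.1]
opening: 0.0933
t 0.9 pos [ 0.1868 -0.5102  0.2843] yaw -26.08 open 0.0933 F [1.8 0.8 0.1]
shift now-axes cm [10.17  2.77 40.81] target-axes [ 8.77  2.43 41.16] turn [-0.6   1.92 -0.5 ]
```

```bash
python3 -m creep '[[[0,1,0,4.5,0,1.9,0],[0,1,0,4.5,0,0,0],[0,1,0,4.5,0,0,0],[0,1,0,4.5,0,0,0],[0,1,0,4.5,0,0,0],[0,1,0,4.5,0,0,0],[0,1,0,4.5,0,0,0],[0,1,0.5,4,0,0,0]]]'; python3 -c "
from h import *
go([.4575,-.188,.26],-28)"
```

```text
t: 1.7
tool_pos: [0.4292, -0.2205, 0.2802]
orientation: [-1.521, 0.392, -0.38]
force: [1.3, -0.0, -0.0]
opening: 0.0929
t 1.7 pos [ 0.4292 -0.2205  0.2802] yaw -28.27 open 0.0929 F [ 1.3 -0.  -0. ]
shift now-axes cm [0.98 2.06 4.18] target-axes [0.98 2.02 4.2 ] turn [-0.72 -0.28 -0.61]
```

```bash
python3 -m creep '[[[0,0.5,0.5,2.1,-0.7,-0.3,-0.6],[0,0.5,0.5,2.1,0,0,0],[0,0,0.5,0,0,0,0],[0,0,0.5,0,0,0,0],[0,0,0,0,0,0,0],[0,0,0,0,0,0,0],[0,0,0,0,0,0,0],[0,0,0,0,0,0,0]]]'; python3 - <<'E'
from h import *
go([.4575,-.188,.157],-28)
c=shot('wrist','w1'); X=cloud(c).reshape(-1,3); X=X[np.isfinite(X[:,2])]
h=X[(X[:,2]>.168)&(X[:,2]<.19)&(abs(X[:,0]-.44)<.07)&(abs(X[:,1]+.225)<.09)]; print(len(h),h.min(0),h.max(0))
l=cv2.fitLine(h[:,:2].astype(np.float32),cv2.DIST_HUBER,0,.01,.01).ravel(); print(l, np.percentile(h[:,2],[5,50,95]))
E
```

```text
t: 2.5
tool_pos: [0.4587, -0.1837, 0.2571]
orientation: [-1.536, 0.382, -0.376]
force: [-0.9, 0.9, 0.0]
opening: 0.093
t 2.5 pos [ 0.4587 -0.1837  0.2571] yaw -27.71 open 0.093 F [-0.9  0.9  0. ]
shift now-axes cm [ 0.13 10.01 -0.44] target-axes [ 0.1  10.01 -0.44] turn [-0.02  0.29 -0.22]
1526 [ 0.40219688 -0.29269536  0.16802718] [ 0.4699561  -0.16952     0.17726054]
[ 0.45853966  0.88867396  0.4450146  -0.21335779] [0.17241265 0.17459367 0.17583748]
```

View pics/w1.png

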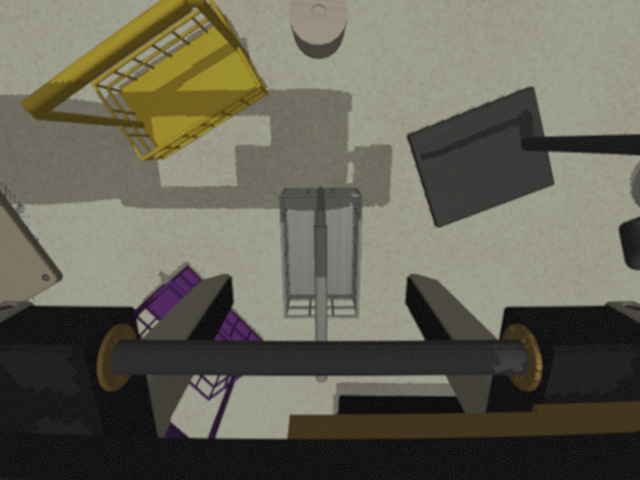

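The wrist view shows the steel basket's bar running along column 320, midway between the fingers at about columns 225 and 412. The descent is clear and the fitted line agrees within 1 mm.

```bash
python3 -m creep '[[[0,0.1,2,-0.4,0,0,0],[0,0,2,0,0,0,0],[0,0,2,0,0,0,0],[0,0,2,0,0,0,0],[0,0,1.5,0,0,0,0],[0,0,0.5,0,0,0,0],[0,0,0,0,0,0,0],[0,0,0,0,0,0,0]]]'; python3 -c "
from h import *
go([.458,-.188,.157],-27.5)"
```

```text
t: 3.35
tool_pos: [0.4587, -0.191, 0.1578]
orientation: [-1.538, 0.38, -0.385]
force: [0.8, -1.1, 0.0]
opening: 0.093
t 3.35 pos [ 0.4587 -0.191   0.1578] yaw -27.93 open 0.093 F [ 0.8 -1.1  0. ]
shift now-axes cm [-0.2   0.08  0.23] target-axes [-0.19  0.08  0.23] turn [ 0.   -0.43  0.19]
```

```bash
python3 -m creep '[[[0,-0.2,0.1,0.2,0,-0.4,0],[1,0,0,0,0,0,0],[1,0,0,0,0,0,0],[1,0,0,0,0,0,0],[1,0,0,0,0,0,0],[1,0,0,0,0,0,0],[1,0,0,0,0,0,0],[1,0,0,0,0,0,0]]]' 50; python3 -c "
from h import *
go([.458,-.188,.157],-27.5)"
```

```text
t: 4.15
tool_pos: [0.4597, -0.189, 0.1605]
orientation: [-1.54, 0.369, -0.383]
force: [0.2, 0.9, 0.3]
opening: 0.0415
t 4.15 pos [ 0.4597 -0.189   0.1605] yaw -27.49 open 0.0415 F [0.2 0.9 0.3]
shift now-axes cm [-0.2   0.35  0.01] target-axes [-0.2   0.35  0.01] turn [0.01 0.01 0.52]
```

```bash
python3 -m creep '[[[1,-0.1,0.3,0,0,0,0.4],[1,0,0,0,0,0,0],[1,0,0,0,0,0,0],[1,0,0,0,0,0,0],[1,0,0,0,0,0,0],[1,0,0,0,0,0,0],[1,0,0,0,0,0,0],[1,0,0,0,0,0,0]]]'; python3 -c "
from h import *
go([.458,-.188,.157],-27.5)"
```

```text
t: 4.95
tool_pos: [0.4586, -0.1884, 0.1569]
orientation: [-1.538, 0.376, -0.377]
force: [-0.5, 0.5, 0.5]
opening: 0.0099
t 4.95 pos [ 0.4586 -0.1884  0.1569] yaw -27.5 open 0.0099 F [-0.5  0.5  0.5]
shift now-axes cm [-0.07 -0.01  0.01] target-axes [-0.07 -0.01  0.01] turn [ 0.   -0.    0.05]
```

```bash
python3 -m creep '[[[1,0,-1,0,0,0,0],[1,0,-2,0,0,0,0],[1,0,-2.5,0,0,0,0],[1,0,-2.5,0,0,0,0],[1,0,-2.5,0,0,-4,0],[1,0,-2.5,0,0,-6,0],[1,0,-2.5,0,0,-6,0],[1,0,-1.5,0,0,-4,0]]]'; python3 - <<'E'
from h import *
# staging: bar mid 70mm short of hook along stand x
a=np.radians(-6); x=np.array([np.cos(a),np.sin(a)]); y=np.array([-x[1],x[0]])
m=np.array([.613,-.215])-.09*x; g=m+.045*y; print(m,g)
go([*g,.33],-6); shot('side','s1')
E
```

```text
t: 5.75
tool_pos: [0.4555, -0.1865, 0.3322]
orientation: [-1.564, 0.099, -0.087]
force: [0.4, 0.0, -2.8]
opening: 0.0094
[ 0.52349303 -0.20559244] [ 0.52819681 -0.16083895]
t 5.75 pos [ 0.4555 -0.1865  0.3322] yaw -6.79 open 0.0094 F [ 0.4  0.  -2.8]
shift now-axes cm [6.92 0.17 3.41] target-axes [6.96 0.22 3.31] turn [-0.23 -0.79 -0.47]
```

View pics/s1.png

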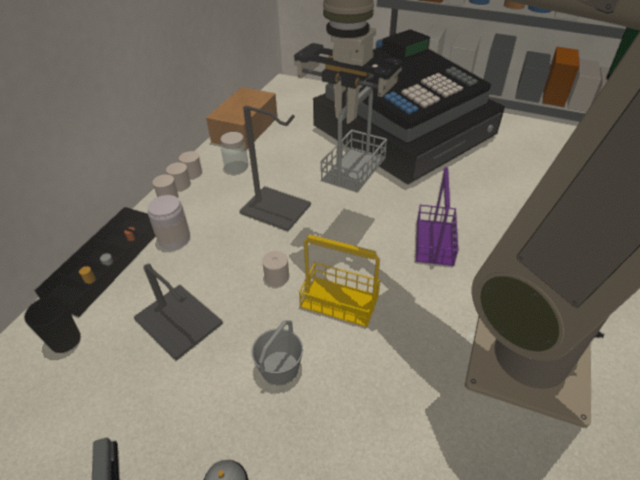

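The side view shows the basket in the air and level, at (355,160). The hook's tip is free at (290,121), the other objects are undisturbed, and the pail is still at (277,352).

```bash
python3 -m creep '[[[1,1,0,0.6,0,-0.8,-0.5],[1,1,0,0.6,0,0,0],[1,1.2,0.1,0.6,0,0,0],[1,1.2,0.1,0.6,0,0,0],[1,1,0,0.5,0,0,0],[1,1,0,0.3,0,0,0],[1,0.5,0,0,0,0,0],[1,0,0,0,0,0,0]]]'; python3 - <<'E'
from h import *
a=np.radians(-6); x=np.array([np.cos(a),np.sin(a)]); y=np.array([-x[1],x[0]])
m=np.array([.613,-.215]); g=m+.045*y
go([*g,.33],-6)
for n in('top','side'):
    c=shot(n,n+'2'); X=cloud(c).reshape(-1,3); X=X[np.isfinite(X[:,2])]; Y=X.copy()
    Y[:,0]=(X[:,:2]-m)@x; Y[:,1]=(X[:,:2]-m)@y
    s=Y[(abs(Y[:,0]+.09)<.03)&(Y[:,2]>.31)&(Y[:,2]<.36)&(Y[:,1]<.02)&(Y[:,1]>-.1)]
    print(n,len(s),s.mean(0),s.min(0),s.max(0)); 
    if len(s)>9: print(cv2.fitLine(s[:,:2].astype(np.float32),2,0,.01,.01).ravel(), cv2.fitLine(s[:,1:].astype(np.float32),2,0,.01,.01).ravel())
E
```

```text
t: 6.6
tool_pos: [0.534, -0.1579, 0.3267]
orientation: [-1.563, 0.085, -0.081]
force: [-1.1, 0.4, -3.1]
opening: 0.0095
t 6.6 pos [ 0.534  -0.1579  0.3267] yaw -6.08 open 0.0095 F [-1.1  0.4 -3.1]
shift now-axes cm [ 8.46 -0.36 -0.34] target-axes [ 8.46 -0.33 -0.36] turn [-0.33 -0.08 -0.17]
top 87 [-0.0850312  -0.01657913  0.34074585] [-0.08883694 -0.07308287  0.32388924] [-0.0786306  -0.00108382  0.34762721]
[ 0.07291844 -0.9973379  -0.0850312  -0.01657913] [ 0.9796085   0.20091604 -0.01657913  0.34074584]
side 170 [-0.08909434 -0.02476257  0.33679603] [-0.09214024 -0.07268289  0.31007346] [-0.08167228  0.01086262  0.3456125 ]
[ 0.01671113 -0.99986035 -0.08909434 -0.02476257] [ 0.9802401   0.1978115  -0.02476257  0.33679605]
```

```bash
python3 -m creep '[[[1,1,-0.2,-0.1,0,0,0],[1,1.5,-0.2,-0.1,0,0,0],[1,1.5,-0.1,-0.1,0,0,0],[1,1.5,0,0,0,0,0],[1,1.5,0,0,0,0,0],[1,1,0,0,0,0,0],[1,0.5,0,0,0,0,0],[1,0,0,0,0,0,0]]]'; python3 - <<'E'
from h import *
a=np.radians(-6); x=np.array([np.cos(a),np.sin(a)]); y=np.array([-x[1],x[0]])
m=np.array([.613,-.215]); g=m+.045*y
go([*g,.275],-6)
c=shot('side','side3'); X=cloud(c).reshape(-1,3); X=X[np.isfinite(X[:,2])]; Y=X.copy()
Y[:,0]=(X[:,:2]-m)@x; Y[:,1]=(X[:,:2]-m)@y
for b in np.arange(-.08,.03,.01):
    s=Y[(abs(Y[:,0])<.025)&(Y[:,2]>.30)&(Y[:,2]<.36)&(Y[:,1]>b)&(Y[:,1]<b+.01)]
    if len(s): print(b.round(3),len(s),s.mean(0).round(4),s[:,2].min().round(4),s[:,2].max().round(4))
f=c['frame'][40:260,210:430,::-1]; cv2.imwrite('pics/crop3.png',cv2.resize(f,None,fx=2.7,fy=2.7,interpolation=2))
E
```

```text
t: 7.5
tool_pos: [0.6177, -0.1738, 0.3346]
orientation: [-1.565, 0.088, -0.087]
force: [0.0, -0.2, -2.7]
opening: 0.0098
t 7.5 pos [ 0.6177 -0.1738  0.3346] yaw -6.41 open 0.0098 F [ 0.  -0.2 -2.7]
shift now-axes cm [-0.03  5.96  0.33] target-axes [-0.03  5.96  0.35] turn [-0.22 -0.41 -0.04]
-0.08 49 [-0.0026 -0.0758  0.3175] 0.3003 0.3364
-0.07 3 [-0.0053 -0.0637  0.3373] 0.3361 0.3389
-0.06 2 [-0.0048 -0.054   0.3378] 0.3372 0.3385
-0.05 9 [-0.0031 -0.0445  0.3436] 0.3366 0.3524
-0.04 25 [-0.0041 -0.0341  0.3475] 0.3389 0.3537
-0.03 24 [-0.0043 -0.0246  0.3466] 0.3368 0.3545
-0.02 30 [-0.0038 -0.0151  0.347 ] 0.334 0.3537
-0.01 25 [-0.0038 -0.0052  0.3479] 0.3378 0.3544
-0.0 24 [-0.0046  0.0044  0.346 ] 0.3365 0.3533
0.01 2 [-0.0058  0.0108  0.3411] 0.3404 0.3418
```

View pics/crop3.png

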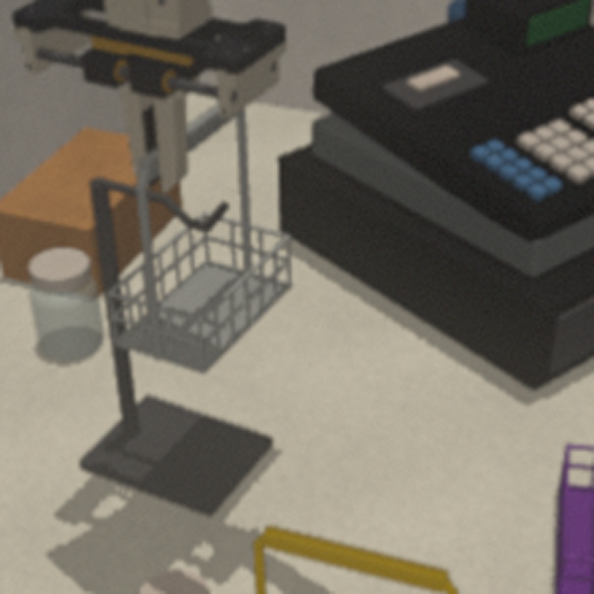

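The crop shows the hook passing through the handle between its uprights, below the bar, with its tip at (222,208). The bar is level over the low point. Next I lower it.

```bash
python3 -m creep '[[[1,0,1,0.2,0,-0.2,0],[1,0,1,0,0,0,0],[1,0,1,0,0,0,0],[1,0,1,0,0,0,0],[1,0,0.9,0,0,0,0],[1,0,0.6,0,0,0,0],[1,0,0.3,0,0,0,0],[1,0,0,0,0,0,0]]]'; python3 - <<'E'
from h import *
a=np.radians(-6); x=np.array([np.cos(a),np.sin(a)]); y=np.array([-x[1],x[0]])
m=np.array([.613,-.215]); g=m+.043*y
go([*g,.271],-6)
E
```

```text
t: 8.35
tool_pos: [0.6153, -0.1711, 0.2704]
orientation: [-1.565, 0.087, -0.083]
force: [0.2, 0.2, -1.7]
opening: 0.0093
t 8.35 pos [ 0.6153 -0.1711  0.2704] yaw -6.22 open 0.0093 F [ 0.2  0.2 -1.7]
shift now-axes cm [ 0.23 -0.06 -0.09] target-axes [ 0.23 -0.06 -0.09] turn [-0.23 -0.22 -0.16]
```

```bash
python3 -m creep '[[[1,0.2,0,0,0,0,0],[1,0,0.1,0,0,0,0],[1,0,0.1,0,0,0,0],[1,0,0,0,0,0,0],[1,0,0,0,0,0,0],[1,0,0,0,0,0,0],[1,0,0,0,0,0,0],[1,0,0,0,0,0,0]]]' 20; python3 - <<'E'
from h import *
go([.615,-.171,.271],-6)
c=shot('side','side4')
f=c['frame'][60:280,210:430,::-1]; cv2.imwrite('pics/crop4.png',cv2.resize(f,None,fx=2.7,fy=2.7,interpolation=2))
E
```

```text
t: 9.15
tool_pos: [0.6184, -0.1716, 0.2705]
orientation: [-1.566, 0.085, -0.086]
force: [0.6, 0.4, -2.6]
opening: 0.0097
t 9.15 pos [ 0.6184 -0.1716  0.2705] yaw -6.23 open 0.0097 F [ 0.6  0.4 -2.6]
shift now-axes cm [-0.34 -0.05  0.03] target-axes [-0.34 -0.05  0.03] turn [-0.19 -0.23  0.02]
```

View pics/crop4.png

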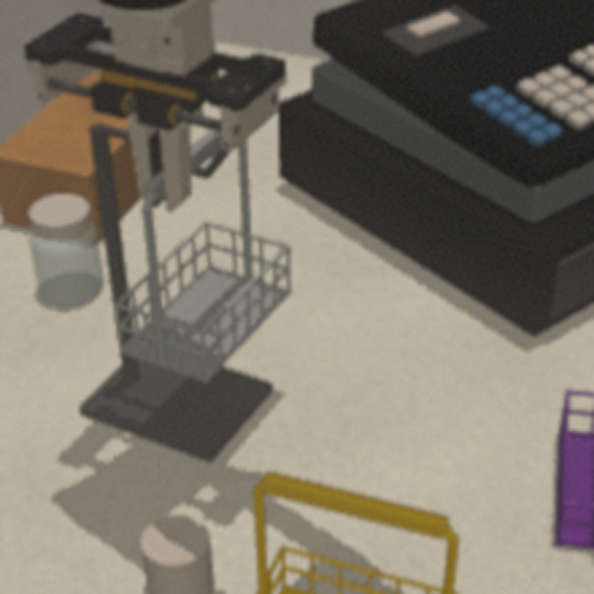

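The crop shows the bar down in the hook, with the tip at (213,163) just in front of it. The wrist still carries most of the weight, so I ease it down a little more.

```bash
python3 -m creep '[[[1,-0.1,0.2,0,0,0,0],[1,0,0.2,0,0,0,0],[1,0,0.1,0,0,0,0],[1,0,0.1,0,0,0,0],[1,0,0,0,0,0,0],[1,0,0,0,0,0,0],[1,0,0,0,0,0,0],[1,0,0,0,0,0,0]]]' 20; python3 - <<'E'
from h import *
go([.615,-.171,.271],-6)
E
```

```text
t: 10.0
tool_pos: [0.6186, -0.1713, 0.268]
orientation: [-1.567, 0.08, -0.09]
force: [-0.3, 0.4, 3.7]
opening: 0.0099
t 10.0 pos [ 0.6186 -0.1713  0.268 ] yaw -6.19 open 0.0099 F [-0.3  0.4  3.7]
shift now-axes cm [-0.36 -0.3  -0.01] target-axes [-0.36 -0.3  -0.01] turn [-0.14 -0.19  0.34]
```

```bash
python3 -m creep '[[[1,0,-0.1,0,0,0,0],[0.88,0,0,0,0,0,0],[0.86,0,0,0,0,0,0],[0.84,0,0,0,0,0,0],[0.82,0,0,0,0,0,0],[0.8,0,0,0,0,0,0],[0.75,0,0,0,0,0,0],[0.7,0,0,0,0,0,0]]]' 5; python3 - <<'E'
from h import *
go([.618,-.171,.40],-6)
c=shot('side','side5')
f=c['frame'][60:280,210:430,::-1]; cv2.imwrite('pics/crop5.png',cv2.resize(f,None,fx=2.7,fy=2.7,interpolation=2))
E
```

```text
t: 10.8
tool_pos: [0.618, -0.1719, 0.2666]
orientation: [-1.567, 0.083, -0.088]
force: [0.9, 0.2, 0.8]
opening: 0.026
t 10.8 pos [ 0.618  -0.1719  0.2666] yaw -6.23 open 0.026 F [0.9 0.2 0.8]
shift now-axes cm [  0.03 -13.34   0.12] target-axes [-1.000e-02 -1.334e+01  9.000e-02] turn [-0.14 -0.23  0.17]
```

View pics/crop5.png

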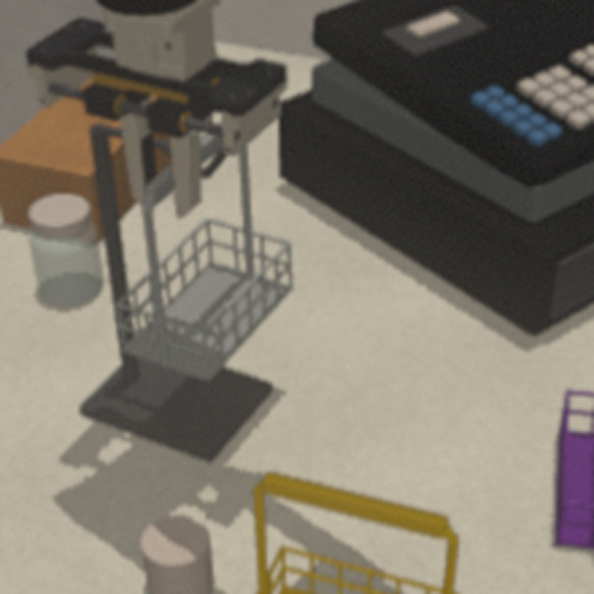

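The basket hangs level with the fingers clear of the bar. I open further and withdraw upward.

```bash
python3 -m creep '[[[0.6,0,0,0,0,0,0],[0.5,0,0,0,0,0,0],[0.5,0,0,0,0,0,0],[0.5,0,-0.5,0,0,0,0],[0.5,0,-1,0,0,0,0],[0.5,0,-1.5,0,0,0,0],[0.5,0,-2,0,0,0,0],[0.5,0,-2,0,0,0,0]]]'; python3 -m creep '[[[0.5,0,-2,0,0,0,0],[0.5,0,-2,0,0,0,0],[0.5,0,-2,0,0,0,0],[0.5,-2,-1,2,0,0,0],[0.5,-3,0,3,0,0,0],[0.5,-3,0,3,0,0,0],[0.5,-3,0,3,0,0,0],[0.5,0,0,0,0,0,0]]]';python3 -m creep '[[[0.5,0,0,0,0,0,0],[0.5,0,0,0,0,0,0],[0.5,0,0,0,0,0,0],[0.5,0,0,0,0,0,0],[0.5,0,0,0,0,0,0],[0.5,0,0,0,0,0,0],[0.5,0,0,0,0,0,0],[0.5,0,0,0,0,0,0]]]'; python3 - <<'E'
from h import *
a=np.radians(-6); x=np.array([np.cos(a),np.sin(a)]); y=np.array([-x[1],x[0]]); m=np.array([.613,-.215])
for n in('side','top'):
    c=shot(n,n+'6'); X=cloud(c).reshape(-1,3); X=X[np.isfinite(X[:,2])]; Y=X.copy()
    Y[:,0]=(X[:,:2]-m)@x; Y[:,1]=(X[:,:2]-m)@y
    b=Y[(abs(Y[:,0])<.02)&(Y[:,2]>.276)&(Y[:,2]<.31)&(abs(Y[:,1])<.1)&(abs(Y[:,1])>.008)]
    print(n,len(b),b[:,1].min(),b[:,1].max(),'x',b[:,0].mean(),'dz/dy',np.polyfit(b[:,1],b[:,2],1))
s=cv2.imread('pics/side6.png')[60:280,210:430]; t=cv2.imread('pics/top6.png')[80:300,220:480]
o=np.zeros((400,800,3),np.uint8); s=cv2.resize(s,(390,390)); t=cv2.resize(t,(400,338)); o[:390,:390]=s; o[:338,400:]=t; cv2.imwrite('pics/crop6.png',o)
E
```

```text
t: 11.65
tool_pos: [0.6166, -0.1716, 0.339]
orientation: [-1.566, 0.086, -0.084]
force: [0.4, -0.5, 0.4]
opening: 0.0463
t: 12.45
tool_pos: [0.5171, -0.0482, 0.4282]
orientation: [-1.569, 0.074, -0.101]
force: [0.2, -0.5, 0.2]
opening: 0.0464
t: 13.25
tool_pos: [0.5187, -0.0508, 0.4308]
orientation: [-1.57, 0.074, -0.105]
force: [0.6, 0.7, -0.3]
opening: 0.0462
side 269 -0.07035123037761591 0.07264431747986475 x -0.0030883133816446504 dz/dy [0.00312037 0.2840877 ]
top 274 -0.07155670037057744 0.032086098963214314 x 0.0007962775282177944 dz/dy [-0.00235956  0.28552925]
```

View pics/crop6.png

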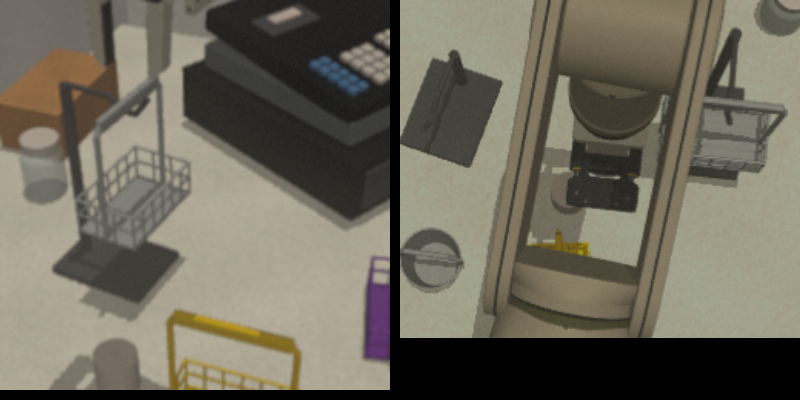

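The final crops show the steel basket hanging by itself on the tall hook, with its handle at (130,105) in the left crop. The bar runs from -70 to +73 mm about the hook, so it is centred to about 1 mm. It is level (slope 0.003), clear of the counter and no longer touched by the gripper. The pail still stands at (430,258) in the right crop.

```bash
python3 -c "
from plant import robot
print(robot.close_job())"
```

```text
the job is handed in; nothing more can be done
None
```

The steel wire basket now hangs by the middle of its handle on the taller stand's hook, and the job is handed in. I gripped the handle about 45 mm to one side, lifted the basket over the hook's tip, lowered it until the hook took the weight, then released and withdrew. The robot's clock stood at about 13 s of the 48 s allowed.

- **Position:** the last side view puts the bar from -70 to +73 mm about the hook, so it is centred to about 1 mm. The top view was partly blocked by the arm and could not confirm that figure.
- **Level and clear:** the bar's slope was under 0.4% in both views. By the basket's size its underside is about 11 cm above the counter.
- **Stability:** the basket was still hanging about 1.5 s after the gripper left it, with the gripper about 17 cm away.
- **Other objects:** the pail looked still in place in the last top picture, though I did not measure it. The yellow and purple baskets were not touched.
- **Forces:** the wrist force read at most about 4 N at the end of each move, and none of the checks failed. An early top-view fit suggested the bar was tilted, but it had included the handle's upright, and the next check showed the bar level.

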